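# Stand the drying column up in its bay

### The arm

A 6-joint arm with a two-finger parallel gripper is mounted at the origin on a cart in front of the work surface, level with it; the furniture and walls round the work are solid. World frame = base frame: x ahead of the robot, y to its left, z up, the work surface at z = 0. Lengths are in m, angles in degrees, forces in N, time in s.
With the tool pointing down it reaches from about 0.375 to 0.9 m from the base axis. Payload 3.1 kg.
Tool frame: the origin (TCP) lies on the front face of the gripper's body, between the roots of the fingers; the fingertips stand 70 mm ahead of it and the grasp point (between the pads) lies 51 mm ahead of it (bot.tip_extent is the distance from the TCP to the fingertips, in m); z points along the fingers, x is the direction in which the jaws open and shut, and the axes are right-handed (so a half turn about z gives the same grasp; the last joint's range is limited). The gripper opens to 87 mm and grips with 3 to 60 N. Pads are 19 mm wide; open, the fingers measure 117 mm over their backs; the gripper's body (75 mm by 190 mm) begins 51 mm behind the grasp point.
Start: joints at [65.174, 30.224, 82.088, -0, 67.689, -10.227], TCP at [0.157, 0.605, 0.292] pointing down, gripper open.
Joint ranges: [-176.69, 176.69], [-43.24, 126.21], [12.49, 139.97], [-82, 262], [0, 151.66], [-163.58, 163.58]. Speed limits (degrees/s): [159.86, 159.86, 180, 180, 180, 180].

### API

Orientations are given as a 3x3 rotation matrix whose columns are the frame's x, y, z axes.
In Python, from rig import bot, viewer, ticket gives the robot as it stands. The module is installed in compiled form; this text tells all that it offers.
- The arm moves only by the tool arm_command, never from a script. Its argument "targets" is a list of rows, each an object with "rot": the turn, a rotation vector about the tool's x, y, z in degrees, a list of three; "offset": the shift along the tool's x, y, z in cm, a list of three; "gripper": the closure, from 0 (fully open) to 1 (shut). A call has 1 to 8 rows; each row is the pose to reach, as a shift and turn from the pose commanded when the call began, along the tool's axes at that moment; what a row does not reach only later rows make up. A row lasts 1/10 s, in which the tool goes at most 50 mm and 8.59 degrees, less where a joint would pass 70% of its speed; a pose out of reach is approached as far as the arm can. A call with a gripper value outside its range is refused whole. The fingers move at their own pace and stop on an object; the grip force is fixed at half the most. Time passes only in rows, so rows that repeat a pose let the fingers close. It gives the time, the measured TCP pose, the force and the opening at its end, in the units of the state.
- bot.read_state(): the state, without advancing time (a new reading comes with each control period).
- viewer.capture(name): name is "scene" or "top" or "wrist"; returns a dict with "frame" (420x560x3 uint8, red, green, blue), "fx", "fy", "cx", "cy" (pixels), "D" ([k1, k2, p1, p2, k3] as OpenCV has them; the pictures are not rectified), "view" (4x4, takes a point from world to camera coordinates). Camera axes: x right, y down, z forward; pixel columns grow to the right and rows downward; lengths in m; the calibration is good to about 2 mm. A picture is of the moment at which its call begins. There is no depth.
- ticket.hand_in(): hands the job in, once; it reports no verdict.
The state is a dict: "time_s": time; "joint_positions": joint angles; "qvel": joint speeds; "tau": joint torques, N m; "position": TCP position; "tcp_rot": TCP orientation; "force": force on the tool from outside, world axes, zero at the start; "moment": the same for the moment, N m; "opening": opening from 0.0 (shut) to 1.0 (fully open).
Only numpy, scipy, OpenCV 4.12 (cv2) and the standard library are available. Lean on these libraries where they do the work, as an engineer would, in place of code of your own. Each camera call takes 0.05 s, during which the arm holds its last target. There are 200 camera calls.

### The job

The drying column is lying on the bench. Slide it along the bench until its blue foot butts against the backstop of the bay, then, keeping the foot down on the bench and against the backstop, raise the other end until the column stands upright in the bay, and let go. Do not let it drop or fall over, and leave the funnel spool, bowl and beaker where they are.

Things in the scene. Friction and masses are not known exactly. Their poses are not given: they have to be found in the camera images.
- bay: Aluminium angle-plate bay, fixed. Origin on the bench, middle of the backstop's front face; -x points out of the bay, y along the face, z up. Backstop: upright plate 116 mm wide, 90 high, faced with black rubber; bracket reaches 56 mm behind. Two side lips 12 mm high run 47 mm forward from the face, 88 mm apart.
- column: Drying column, loose, 0.54-0.96 kg, lying. Origin: middle of its foot's flat face; z runs along its axis to the other end. Foot: blue hexagon 60 mm over flats (across its y axis), 69 over corners, 12 thick. Steel body 46 mm in diameter to 180 mm, end cap black, 47 mm; brass stub 16 mm to 190 mm. Lying on a foot flat and the cap: origin 30 mm up, axis sloping 2.4 deg down to the cap.
- column_grip (a point): The point on the column's axis 150 mm from the face of the foot, a good place to pinch the body; about 24 mm above the bench while the column lies. The foot is weighted (centre of mass 50 mm from its face): pinched lightly here (20 to 40 N), the column turns between the fingertips as this end is raised, so the gripper may stay pointing down; 40 mm of the column is then above the pinch.
- column_foot (a point): The middle of the flat outer face of the column's foot (the same point as the column's origin).
- spool: Bystander: steel reducer funnel (spool) with a flange at each end, 75 mm across, 100 mm high; origin at the middle of its underside.
- bowl: Bystander: steel bowl, 95 mm across, 39 mm high; origin at the middle of its underside.
- beaker: Bystander: clear beaker, 53 mm across, 65 mm high; origin at the middle of its underside.

How it is judged:
By the outcome, as a careful person would: the job done as asked, in the order asked, and still so for the second after the job is handed in, with the robot touching nothing.
It also fails if it takes over 51 s, if anything falls off the work surface, if the arm or the gripper's body presses on something with over 40 N, if the wrist force passes 120 N, or if a joint passes its speed limit or range.

## Working session

There is one attempt and no reset: what is moved stays moved. The work goes in short steps, Python scripts to look and compute and a tool call to move; the robot and the scene stay as the last step left them, time stands still between calls to the robot, and variables do not carry over. Pictures are saved under pics/ and viewed, about 8 in all and at most 12, crops included, and the job is handed in when it is done.

Besides the shell and the picture viewer there is one more tool, called as a command line: name --argument value ..., lists and objects as JSON in quotes. arm_command: Moves the arm, as the interface text tells. Its arguments: {"type":"object","properties":{"targets":{"type":"array"}},"required":["targets"]}

```bash
mkdir -p pics
cat > h.py <<'E'
import numpy as np, cv2
from rig import bot, viewer, ticket
def cap(n,f):
    c=viewer.capture(n); cv2.imwrite('pics/'+f,c['frame'][:,:,::-1].copy()); return c
def K(c): return np.array([[c['fx'],0,c['cx']],[0,c['fy'],c['cy']],[0,0,1.]])
def w(c,pts,z):
    "pixels -> world at height z"
    p=np.array(pts,float).reshape(-1,1,2)
    u=cv2.undistortPoints(p,K(c),np.array(c['D'])).reshape(-1,2)
    V=np.array(c['view']);R=V[:3,:3];o=-R.T@V[:3,3]
    d=np.c_[u,np.ones(len(u))]@R
    return o+d*((np.broadcast_to(z,len(u))-o[2])/d[:,2])[:,None]
def pr(c,P):
    V=np.array(c['view']); r,_=cv2.Rodrigues(V[:3,:3])
    return cv2.projectPoints(np.array(P,float).reshape(-1,3),r,V[:3,3],K(c),np.array(c['D']))[0].reshape(-1,2)
E
python3 - <<'E'
from h import *
import pickle
np.set_printoptions(precision=4,suppress=True)
a=cap('scene','s0.png');b=cap('top','t0.png')
pickle.dump((a,b),open('c.pkl','wb'))
s=bot.read_state();print(s['time_s'],s['position'],s['tcp_rot'],s['force'],bot.tip_extent)
for c in(a,b):
    V=np.array(c['view']);print(-V[:3,:3].T@V[:3,3],V[2,:3],c['fx'])
E
```

```text
0.1 [0.1573 0.6044 0.2914] [[ 0.252   0.9677 -0.0008]
 [ 0.9677 -0.252  -0.0018]
 [-0.0019 -0.0003 -1.    ]] [-0.0068 -0.226  -0.1738] 0.0697
[ 0.2148 -0.4201  0.5404] [ 0.3518  0.7264 -0.5904] 409.6084585621809
[0.4453 0.2037 0.9274] [ 0.0577  0.0078 -0.9983] 491.21156122945973
```

View pics/t0.png

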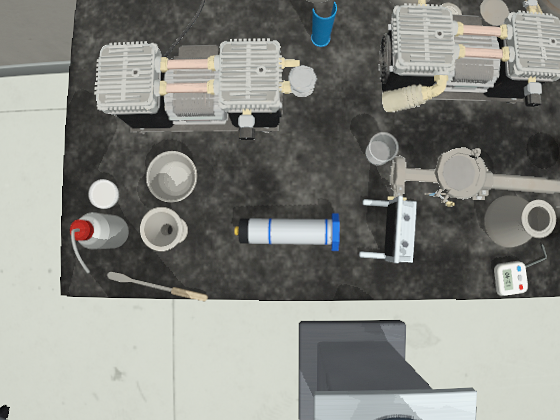

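View pics/s0.png

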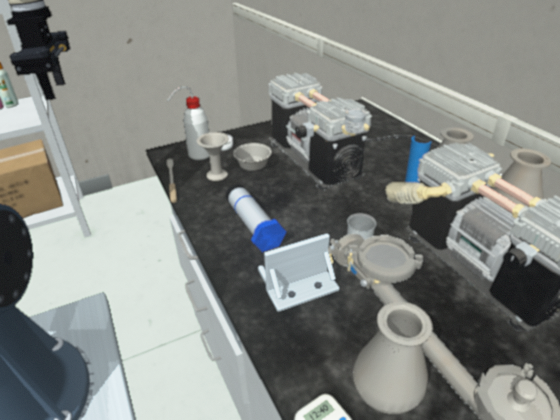

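The top view shows the column with its foot at about (338,232) and its stub at (237,231). The bay faces it, with lips at (361–388, 203) and (361–385, 255). I'll zoom in there.

Run:
```python
from h import *
import pickle
np.set_printoptions(precision=4,suppress=True)
a,b=pickle.load(open('c.pkl','rb'))
im=cv2.resize(b['frame'][185:275,225:425,::-1],None,fx=4,fy=4,interpolation=cv2.INTER_CUBIC);cv2.imwrite('pics/tz.png',im)
print(w(b,[[338,232],[237,231],[361,203],[361,255],[388,203],[388,256]],[.03,.024,.012,.012,.012,.012]))
```

```text
[[0.4591 0.1194 0.03  ]
 [0.4607 0.3049 0.024 ]
 [0.5137 0.0743 0.012 ]
 [0.4165 0.0748 0.012 ]
 [0.5138 0.0232 0.012 ]
 [0.4145 0.0239 0.012 ]]
```

View pics/tz.png

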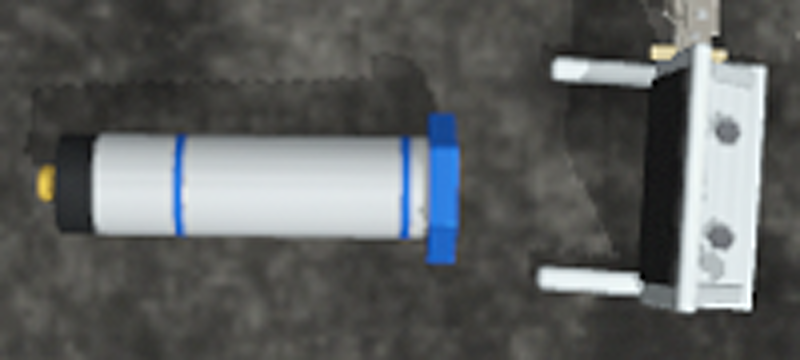

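Run:
```python
from h import *
import pickle
np.set_printoptions(precision=4,suppress=True)
a,b=pickle.load(open('c.pkl','rb'))
f=lambda p:(np.array(p,float)-1.5)/4+[225,185]
def W(p,z): return w(b,f(p),z)
names=['lipL in/out tip','lipR tips']
L=W([[552,57],[552,80],[538,267],[538,290]],.012);print('lip tips',L)
T=W([[697,45],[677,312]],.09);print('backstop top front',T)
F=W([[652,82],[640,285]],.012);print('rubber bottom',F)
d=T[0]-T[1];print('width',np.linalg.norm(d),'yaw of out dir',np.degrees(np.arctan2(d[0],-d[1]))) 
C=W([[459,188],[440,188.5],[75,184],[38,183]],[.03,.03,.0235,.0225]);print('col',C,np.linalg.norm(C[0]-C[3]))
B=W([[100,134],[100,235],[395,137],[395,238]],[.024,.024,.0285,.0285]);print('body edges',B)
```

```text
lip tips [[0.5215 0.0712 0.012 ]
 [0.5107 0.0713 0.012 ]
 [0.4233 0.0783 0.012 ]
 [0.4126 0.0783 0.012 ]]
backstop top front [[0.5204 0.0194 0.09  ]
 [0.4057 0.029  0.09  ]]
rubber bottom [[0.5098 0.0239 0.012 ]
 [0.4148 0.0303 0.012 ]]
width 0.11503318456397342 yaw of out dir 85.20568315595546
col [[0.4598 0.1169 0.03  ]
 [0.4596 0.1256 0.03  ]
 [0.4614 0.2932 0.0235]
 [0.4618 0.3104 0.0225]] 0.19365618810596022
body edges [[0.4845 0.2817 0.024 ]
 [0.438  0.2815 0.024 ]
 [0.4832 0.1461 0.0285]
 [0.437  0.1461 0.0285]]
```

arm_command --targets '[{"rot": [0,0,8],"offset": [-3,4.5,0],"gripper": 0},{"rot": [0,0,16],"offset": [-6,9,0],"gripper": 0},{"rot": [0,0,24],"offset": [-9,13.5,0],"gripper": 0},{"rot": [0,0,32],"offset": [-12,18,0],"gripper": 0},{"rot": [0,0,40],"offset": [-15,22.5,0],"gripper": 0},{"rot": [0,0,48],"offset": [-18,27,0],"gripper": 0},{"rot": [0,0,56],"offset": [-20,30,0],"gripper": 0},{"rot": [0,0,62],"offset": [-20,30,0],"gripper": 0}]'

```text
time_s: 0.9
position: [0.4007, 0.3322, 0.2921]
tcp_rot: [[0.975, 0.222, 0.001], [0.222, -0.975, -0.001], [0.001, 0.001, -1.0]]
force: [-0.3, 1.1, 0.4]
opening: 1.0
```

```bash
cat > m.py <<'E'
from h import *
import sys
from scipy.spatial.transform import Rotation as Ro
np.set_printoptions(precision=4,suppress=True)
# usage: m.py x y z azimuth(tool x, deg) -> row offset cm, rot deg (tool down)
x,y,z,az=map(float,sys.argv[1:5]); s=bot.read_state();R=np.array(s['tcp_rot']);p=np.array(s['position'])
c,d=np.cos(np.radians(az)),np.sin(np.radians(az))
T=np.array([[c,d,0],[d,-c,0],[0,0,-1.]])
print('t',s['time_s'],'p',p,'az',np.degrees(np.arctan2(R[1,0],R[0,0])),'q',np.array(s['joint_positions']))
print('off cm',R.T@(np.array([x,y,z])-p)*100,'rot',Ro.from_matrix(R.T@T).as_rotvec(degrees=True))
E
python3 m.py .461 .267 .2 -.5
```

```text
t 0.9 p [0.4007 0.3322 0.2921] az 12.816733923304541 q [27.3896 22.2062 97.0015 -0.1098 60.7542 14.6266]
off cm [4.4232 7.6802 9.2252] rot [ 0.0757 -0.0704 13.3167]
```

arm_command --targets '[{"rot": [0,0,7],"offset": [2.2,3.8,3],"gripper": 0},{"rot": [0.08,-0.07,13.3],"offset": [4.4,7.7,5],"gripper": 0},{"rot": [0.08,-0.07,13.3],"offset": [4.4,7.7,9.2],"gripper": 0},{"rot": [0.08,-0.07,13.3],"offset": [4.4,7.7,9.2],"gripper": 0}]'

```text
time_s: 1.3
position: [0.4558, 0.2685, 0.1955]
tcp_rot: [[1.0, -0.001, -0.013], [-0.001, -1.0, -0.003], [-0.013, 0.003, -1.0]]
force: [-1.0, -0.0, -0.7]
opening: 1.0
```

```bash
python3 - <<'E'
from h import *
import pickle
c=cap('wrist','w1.png');pickle.dump(c,open('w.pkl','wb'))
print(pr(c,[[.46,.117,.03],[.461,.267,.024],[.463,.026,0],[.5107,.0713,.012],[.4233,.0783,.012]]))
E
python3 m.py .461 .267 .077 -.5
```

```text
[[285.08333397 346.78233254]
 [287.01059077 207.80644187]
 [286.97420761 388.60724224]
 [328.62152081 367.80474064]
 [252.9347536  362.51970681]]
t 1.35 p [0.4563 0.2698 0.1979] az 0.02233802269783988 q [ 18.4568  30.9486 100.5143   0.1404  49.0687  18.3417]
off cm [ 0.588   0.2617 12.0825] rot [0.0699 0.5375 0.5227]
```

View pics/w1.png

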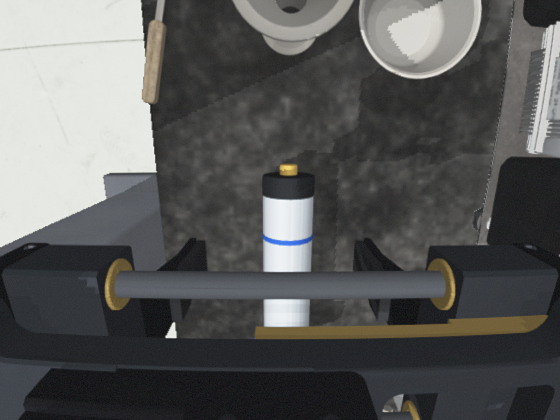

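The wrist view shows the column centred at u≈288, against a predicted 287, so the measurement agrees. Now the descent.

arm_command --targets '[{"rot": [0,0,0],"offset": [0,0,3],"gripper": 0},{"rot": [0,0,0],"offset": [0,0,6],"gripper": 0},{"rot": [0,0,0],"offset": [0,0,8],"gripper": 0},{"rot": [0,0,0],"offset": [0,0,9],"gripper": 0},{"rot": [0,0,0],"offset": [0,0,9],"gripper": 0},{"rot": [0,0,0],"offset": [0,0,9],"gripper": 0}]'

```text
time_s: 1.95
position: [0.4584, 0.2719, 0.1117]
tcp_rot: [[1.0, 0.003, 0.001], [0.003, -1.0, 0.002], [0.001, -0.002, -1.0]]
force: [-0.4, 0.4, -1.6]
opening: 0.996
```

```bash
python3 m.py .461 .267 .077 -.5
```

```text
t 1.95 p [0.4584 0.2719 0.1117] az 0.16348033447218702 q [ 18.606   39.4833 103.1594   0.1552  37.2704  18.3191]
off cm [0.2512 0.4943 3.4671] rot [-0.1169 -0.0521  0.6635]
```

arm_command --targets '[{"rot": [0,0,0.6],"offset": [0.25,0.5,1.2],"gripper": 0},{"rot": [0,0,0.6],"offset": [0.25,0.5,2.4],"gripper": 0},{"rot": [0,0,0.6],"offset": [0.25,0.5,3.4],"gripper": 0},{"rot": [0,0,0.6],"offset": [0.25,0.5,3.4],"gripper": 0},{"rot": [0,0,0.6],"offset": [0.25,0.5,3.4],"gripper": 0},{"rot": [0,0,0.6],"offset": [0.25,0.5,3.4],"gripper": 0}]'

```text
time_s: 2.55
position: [0.4605, 0.2661, 0.0762]
tcp_rot: [[1.0, -0.009, -0.001], [-0.009, -1.0, 0.001], [-0.001, -0.001, -1.0]]
force: [-0.5, 0.0, -0.4]
opening: 0.998
```

```bash
python3 m.py .461 .267 .077 -.5
```

```text
t 2.55 p [0.4605 0.2661 0.0762] az -0.4999850269089085 q [ 17.9369  43.2237 103.7887   0.1683  33.0377  18.2959]
off cm [ 0.0525 -0.0884 -0.077 ] rot [-0.0712  0.0764 -0.    ]
```

arm_command --targets '[{"rot": [0,0,0],"offset": [0,0,0],"gripper": 0.4},{"rot": [0,0,0],"offset": [0,0,0],"gripper": 0.6},{"rot": [0,0,0],"offset": [0,0,0],"gripper": 0.8},{"rot": [0,0,0],"offset": [0,0,0],"gripper": 1},{"rot": [0,0,0],"offset": [0,0,0],"gripper": 1},{"rot": [0,0,0],"offset": [0,0,0],"gripper": 1},{"rot": [0,0,0],"offset": [0,0,0],"gripper": 1},{"rot": [0,0,0],"offset": [0,0,0],"gripper": 1}]'

```text
time_s: 3.35
position: [0.4605, 0.2662, 0.0763]
tcp_rot: [[1.0, -0.008, -0.001], [-0.008, -1.0, 0.001], [-0.001, -0.001, -1.0]]
force: [-0.3, -0.6, 0.0]
opening: 0.519
```

```bash
python3 m.py .4727 .197 .076 -4.4
```

```text
t 3.35 p [0.4605 0.2662 0.0763] az -0.4867202781351742 q [ 17.9405  43.2179 103.7873   0.1634  33.0252  18.2903]
off cm [1.2752 6.9061 0.0182] rot [-0.0729  0.0595  3.9132]
```

arm_command --targets '[{"rot": [0,0,0.6],"offset": [0.3,0.9,0],"gripper": 1},{"rot": [0,0,1.3],"offset": [0.6,1.8,0],"gripper": 1},{"rot": [0,0,2.1],"offset": [0.9,2.7,0],"gripper": 1},{"rot": [0,0,2.9],"offset": [1.2,3.6,0],"gripper": 1},{"rot": [0,0,3.5],"offset": [1.5,4.5,0],"gripper": 1},{"rot": [0,0,3.9],"offset": [1.5,5.2,0],"gripper": 1},{"rot": [0,0,3.9],"offset": [1.5,5.5,0],"gripper": 1},{"rot": [0,0,3.9],"offset": [1.5,5.5,0],"gripper": 1}]'

```text
time_s: 4.15
position: [0.4754, 0.21, 0.0763]
tcp_rot: [[0.997, -0.077, -0.001], [-0.077, -0.997, 0.0], [-0.001, -0.0, -1.0]]
force: [1.1, -2.1, 1.3]
opening: 0.525
```

```bash
python3 m.py .475 .178 .076 -4.4
python3 - <<'E'
from h import *
c=cap('top','t2.png')
cv2.imwrite('pics/t2z.png',cv2.resize(c['frame'][185:275,225:425,::-1],None,fx=4,fy=4,interpolation=cv2.INTER_CUBIC))
E
```

```text
t 4.15 p [0.4754 0.21   0.0763] az -4.403069202565921 q [ 11.4815  42.8305 105.5662   0.0588  31.6305  15.8345]
off cm [0.202  3.1904 0.0243] rot [-0.0222  0.0346 -0.0031]
```

View pics/t2z.png

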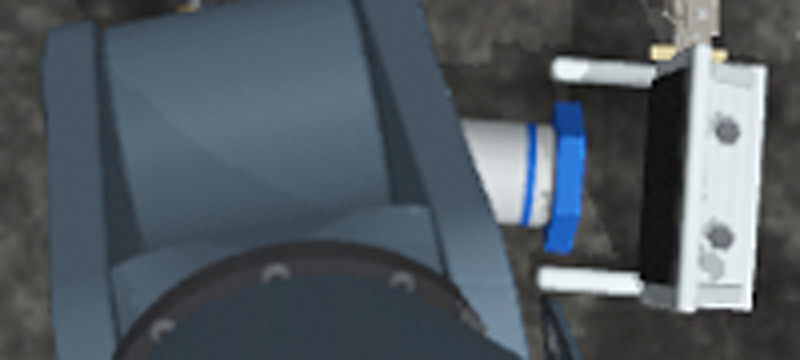

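The foot is square to the backstop and centred between the lips: its centre row is ≈177, and the middle of the gap is ≈174. I'll continue straight in.

arm_command --targets '[{"rot": [0,0,0],"offset": [0,0.7,0],"gripper": 1},{"rot": [0,0,0],"offset": [0,1.4,0],"gripper": 1},{"rot": [0,0,0],"offset": [0,2.0,0],"gripper": 1},{"rot": [0,0,0],"offset": [0,2.5,0],"gripper": 1},{"rot": [0,0,0],"offset": [0,2.8,0],"gripper": 1},{"rot": [0,0,0],"offset": [0,2.9,0],"gripper": 1},{"rot": [0,0,0],"offset": [0,2.9,0],"gripper": 1}]'

```text
time_s: 4.9
position: [0.4725, 0.1822, 0.0762]
tcp_rot: [[0.997, -0.077, -0.001], [-0.077, -0.997, 0.001], [-0.002, -0.001, -1.0]]
force: [1.0, 3.9, 2.2]
opening: 0.521
```

arm_command --targets '[{"rot": [0,0,0],"offset": [0,0.15,0],"gripper": 1},{"rot": [0,0,0],"offset": [0,0.3,0],"gripper": 1},{"rot": [0,0,0],"offset": [0,0.3,0],"gripper": 1}]'

```text
time_s: 5.2
position: [0.4723, 0.1793, 0.0762]
tcp_rot: [[0.997, -0.077, -0.001], [-0.077, -0.997, 0.002], [-0.001, -0.001, -1.0]]
force: [0.9, 5.0, 3.5]
opening: 0.52
```

arm_command --targets '[{"rot": [0,0,0],"offset": [0,0.1,0],"gripper": 1},{"rot": [0,0,0],"offset": [0,0.2,0],"gripper": 1},{"rot": [0,0,0],"offset": [0,0.2,0],"gripper": 1}]'

```text
time_s: 5.5
position: [0.4722, 0.1773, 0.0762]
tcp_rot: [[0.997, -0.077, -0.001], [-0.077, -0.997, 0.002], [-0.001, -0.001, -1.0]]
force: [-0.5, 5.3, 2.5]
opening: 0.525
```

arm_command --targets '[{"rot": [0,0,0],"offset": [0,0.1,0],"gripper": 1},{"rot": [0,0,0],"offset": [0,0.2,0],"gripper": 1},{"rot": [0,0,0],"offset": [0,0.2,0],"gripper": 1}]'

```text
time_s: 5.8
position: [0.4721, 0.1754, 0.0762]
tcp_rot: [[0.997, -0.077, -0.001], [-0.077, -0.997, 0.002], [-0.001, -0.001, -1.0]]
force: [0.4, 4.6, 2.8]
opening: 0.525
```

arm_command --targets '[{"rot": [0,0,0],"offset": [0,0.1,0],"gripper": 1},{"rot": [0,0,0],"offset": [0,0.2,0],"gripper": 1},{"rot": [0,0,0],"offset": [0,0.2,0],"gripper": 1}]'

```text
time_s: 6.1
position: [0.4721, 0.1749, 0.0763]
tcp_rot: [[0.997, -0.078, -0.0], [-0.078, -0.997, 0.004], [-0.0, -0.004, -1.0]]
force: [0.1, 13.6, 2.5]
opening: 0.522
```

```bash
python3 - <<'E'
from h import *
import pickle
c=cap('top','t3.png');s=cap('scene','s3.png');pickle.dump(c,open('t3.pkl','wb'))
a=cv2.resize(c['frame'][190:270,320:420,::-1],None,fx=4,fy=4,interpolation=cv2.INTER_CUBIC)
b=cv2.resize(s['frame'][210:310,235:345,::-1],None,fx=3.2,fy=3.2,interpolation=cv2.INTER_CUBIC)[:320,:360]
cv2.imwrite('pics/b3.png',np.hstack([a,b]))
E
python3 m.py .472 .17 .076 -4.4
```

```text
t 6.2 p [0.4721 0.1749 0.0763] az -4.4600174181501036 q [  7.4938  42.3381 107.9904   0.4236  29.6547  11.5858]
off cm [0.0309 0.4916 0.0239] rot [-0.2087  0.0262 -0.0601]
```

View pics/b3.png

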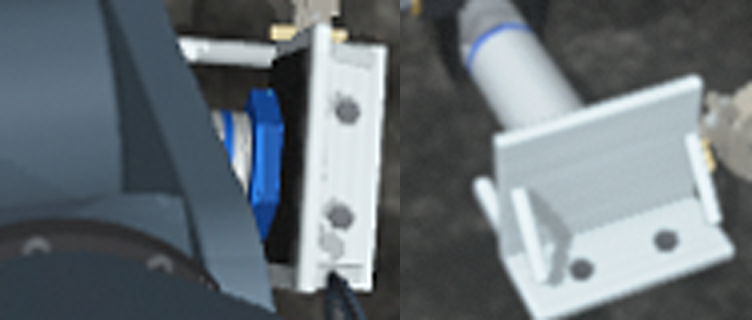

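Contact: the position stalled at y=0.1749 and the force rose from 5 to 13.6 N, right where the bay measurement predicted. Now I'll raise it along the computed arc, with the top edge of the foot sliding down the backstop and its lower edge sliding out.

arm_command --targets '[{"rot": [0,0,0],"offset": [0,0,-0.3],"gripper": 1},{"rot": [0,0,0],"offset": [0.0,0.05,-0.63],"gripper": 1},{"rot": [0,0,0],"offset": [0,-0.06,-1.28],"gripper": 1},{"rot": [0,0,0],"offset": [0,-0.14,-1.93],"gripper": 1},{"rot": [0,0,0],"offset": [0,-0.2,-2.56],"gripper": 1},{"rot": [0,0,0],"offset": [0,-0.22,-3.19],"gripper": 1},{"rot": [0,0,0],"offset": [0,-0.22,-3.19],"gripper": 1}]'

```text
time_s: 6.9
position: [0.4717, 0.1756, 0.1079]
tcp_rot: [[0.997, -0.077, -0.002], [-0.077, -0.997, 0.002], [-0.002, -0.002, -1.0]]
force: [-0.6, 6.5, -2.5]
opening: 0.522
```

Run:
```python
from h import *
s=bot.read_state();print(s['time_s'],s['position'],s['force'],s['moment'],s['opening'])
s=cap('scene','s4.png');cv2.imwrite('pics/s4z.png',cv2.resize(s['frame'][170:310,215:355,::-1],None,fx=4,fy=4,interpolation=cv2.INTER_CUBIC))
```

```text
6.9 [0.47168905 0.17560978 0.10786557] [-0.57412259  6.51101304 -2.48063182] [ 1.05543354 -0.04131975 -0.02047803] 0.5216698045832293
```

View pics/s4z.png

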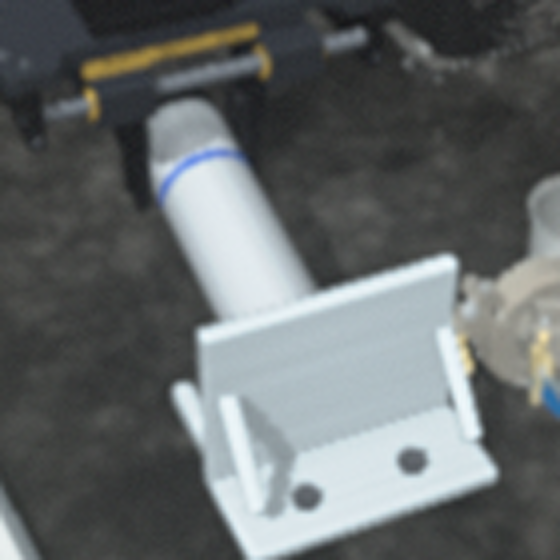

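arm_command --targets '[{"rot": [0,0,0],"offset": [0,0,-0.62],"gripper": 1},{"rot": [0,0,0],"offset": [0.0,0.02,-1.22],"gripper": 1},{"rot": [0,0,0],"offset": [0,0.08,-1.81],"gripper": 1},{"rot": [0,0,0],"offset": [0,0.17,-2.39],"gripper": 1},{"rot": [0,0,0],"offset": [0,0.28,-2.95],"gripper": 1},{"rot": [0,0,0],"offset": [0,0.43,-3.5],"gripper": 1},{"rot": [0,0,0],"offset": [0,0.6,-4.03],"gripper": 1},{"rot": [0,0,0],"offset": [0,0.8,-4.54],"gripper": 1}]'

```text
time_s: 7.75
position: [0.4713, 0.1666, 0.1537]
tcp_rot: [[0.997, -0.077, -0.002], [-0.077, -0.997, 0.001], [-0.002, -0.0, -1.0]]
force: [0.6, -1.5, -6.0]
opening: 0.519
```

Run:
```python
from h import *
s=bot.read_state();print(s['time_s'],s['position'],s['force'],s['moment'])
a=cap('scene','s5.png');b=cap('wrist','w5.png')
# model: bay frame
o=np.array([.463,.0255,0]);n=np.array([.0767,.997,0]);e=np.array([.997,-.0767,0]);Z=np.array([0,0,1.])
im=a['frame'][:,:,::-1].copy();q=[]
th=np.radians(30);ax=np.cos(th)*n+np.sin(th)*Z;f=o+.03*np.sin(th)*n+.03*np.cos(th)*Z
p=np.array([f+ax*l+e*x for l in(.012,.18,.19) for x in(-.023,0,.023)])
for u,v in pr(a,p): cv2.circle(im,(int(u),int(v)),1,(0,0,255),-1)
x=cv2.resize(im[170:310,225:345],(480,560),interpolation=cv2.INTER_CUBIC)
cv2.imwrite('pics/b5.png',np.hstack([x,cv2.resize(b['frame'][:,150:430,::-1],(320,480))]) if 0 else np.hstack([x,cv2.copyMakeBorder(cv2.resize(b['frame'][:,140:420,::-1],(320,480)),0,80,0,0,0)]))
```

```text
7.75 [0.47131529 0.166606   0.15373857] [ 0.55841901 -1.48163669 -6.01721048] [-0.11196483  0.08430195 -0.02682718]
```

View pics/b5.png

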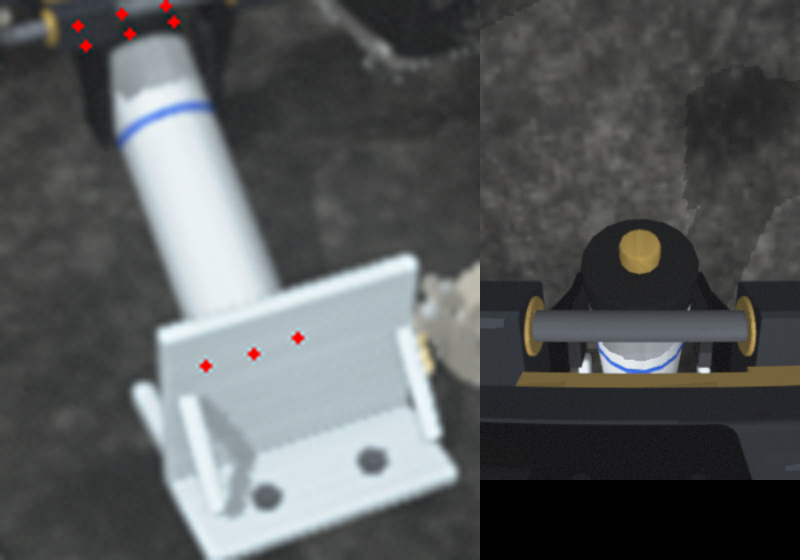

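Run:
```python
from h import *
np.set_printoptions(precision=4,suppress=True)
a=cap('scene','s6.png');b=cap('wrist','w6.png')
s=bot.read_state();p=np.array(s['position'])-[0,0,.051]
print(s['time_s'],s['position'],s['force'],s['moment'])
n=np.array([.0767,.997,0]);e=np.array([.997,-.0767,0])
def hit(c,px):
    A=w(c,[px],0.0)[0];B=w(c,[px],0.1)[0];t=((p-A)@e)/((B-A)@e);q=A+t*(B-A);r=q-p
    return q,'du,dh from pinch mm',1000*r@n,1000*r[2]
print('stub',hit(b,[280,219])); print('ring',hit(a,[266.75,201]))
```

```text
7.95 [0.4715 0.1671 0.1536] [-0.4531  1.0021 -4.0232] [ 0.0412  0.1753 -0.0511]
stub (array([ 0.3299, -1.6737, -5.7189]), 'du,dh from pinch mm', np.float64(-1846.1279920275895), np.float64(-5821.510967088949))
ring (array([0.4697, 0.1438, 0.0972]), 'du,dh from pinch mm', np.float64(-23.385967320974842), np.float64(-5.434623555371679))
```

Run:
```python
from h import *
np.set_printoptions(precision=4,suppress=True)
b=cap('wrist','w7.png');a=cap('scene','s7.png')
p=np.array(bot.read_state()['position'])-[0,0,.051]
n=np.array([.0767,.997,0]);Z=np.array([0,0,1.])
o=np.array([.463,.0255,0]);print('pinch u,h',(p-o)@n,p[2])
for L in(.147,.15):
  for t in(15,20,25,30,35):
    d=np.cos(np.radians(t))*n+np.sin(np.radians(t))*Z
    r=np.cos(np.radians(t))*Z-np.sin(np.radians(t))*n   # column top side
    print(L,t,'stub',pr(b,p+(.19-L)*d),'cap far rim',pr(b,p+(.18-L)*d-.0235*r)[0,1],'ring',pr(a,p+(.129-L)*d),'h foot bottom',(p-L*d-.03*r)[2],'face top u',(p-L*d+.03*r-o)@n)
```

```text
pinch u,h 0.14200235299005587 0.10238161653464806
0.147 15 stub [[277.9705 196.1034]] cap far rim 191.6438097756876 ring [[265.5241 198.9944]] h foot bottom 0.03535744211590546 face top u -0.007737124742265037
0.147 20 stub [[277.9169 200.4404]] cap far rim 191.02010358237766 ring [[265.4626 199.5134]] h foot bottom 0.023913876842197507 face top u -0.006377023536434597
0.147 25 stub [[277.8635 205.6012]] cap far rim 190.9646566267828 ring [[265.3755 199.974 ]] h foot bottom 0.013067498447665742 face top u -0.0038876656813204413
0.147 30 stub [[277.8109 211.5771]] cap far rim 191.5175677806158 ring [[265.2636 200.3729]] h foot bottom 0.002900854421114915 face top u -0.0002879966933153584
0.147 35 stub [[277.76   218.3414]] cap far rim 192.71717448058214 ring [[265.128  200.7073]] h foot bottom -0.006508680937625466 face top u 0.004394587773042399
0.15 15 stub [[277.9885 201.8303]] cap far rim 196.5247963779303 ring [[266.1029 200.155 ]] h foot bottom 0.0345809849805979 face top u -0.010634588942409002
0.15 20 stub [[277.9398 205.9366]] cap far rim 195.7626199337677 ring [[266.0299 200.7595]] h foot bottom 0.0228878164122205 face top u -0.009195796628284632
0.15 25 stub [[277.8914 210.7802]] cap far rim 195.52110030044688 ring [[265.927  201.2953]] h foot bottom 0.01179964366244364 face top u -0.006606295099625819
0.15 30 stub [[277.8439 216.3481]] cap far rim 195.83585586280853 ring [[265.7952 201.7586]] h foot bottom 0.0014008544211149138 face top u -0.0028857920266494477
0.15 35 stub [[277.7981 222.6116]] cap far rim 196.74095499821502 ring [[265.6356 202.1462]] h foot bottom -0.0082294102466786 face top u 0.001937397315757951
```

The stub, cap rim and ring in these views fit a tilt of about 31° with the foot down and touching the backstop, and the pinch about 147 mm from the face (it has slid 2–3 mm). I'll continue on that arc with a little more preload.

arm_command --targets '[{"rot": [0,0,0],"offset": [0,0.28,-0.3],"gripper": 1},{"rot": [0,0,0],"offset": [0.0,0.46,-0.65],"gripper": 1},{"rot": [0,0,0],"offset": [0,0.74,-1.08],"gripper": 1},{"rot": [0,0,0],"offset": [0,1.03,-1.51],"gripper": 1},{"rot": [0,0,0],"offset": [0,1.36,-1.9],"gripper": 1},{"rot": [0,0,0],"offset": [0,1.7,-2.28],"gripper": 1},{"rot": [0,0,0],"offset": [0,2.08,-2.62],"gripper": 1},{"rot": [0,0,0],"offset": [0,2.47,-2.95],"gripper": 1}]'

```text
time_s: 8.85
position: [0.4699, 0.1423, 0.1832]
tcp_rot: [[0.997, -0.077, -0.001], [-0.077, -0.997, 0.001], [-0.001, -0.001, -1.0]]
force: [-0.5, 1.5, -4.8]
opening: 0.523
```

arm_command --targets '[{"rot": [0,0,0],"offset": [0,0,0],"gripper": 1},{"rot": [0,0,0],"offset": [0.0,0,0],"gripper": 1}]'

```text
time_s: 9.05
position: [0.4699, 0.1423, 0.1831]
tcp_rot: [[0.997, -0.077, -0.001], [-0.077, -0.997, 0.001], [-0.001, -0.001, -1.0]]
force: [0.0, 1.7, -1.7]
opening: 0.516
```

arm_command --targets '[{"rot": [0,0,0],"offset": [0,0.52,-0.3],"gripper": 1},{"rot": [0,0,0],"offset": [0.0,0.96,-0.57],"gripper": 1},{"rot": [0,0,0],"offset": [0,1.42,-0.82],"gripper": 1},{"rot": [0,0,0],"offset": [0,1.9,-1.04],"gripper": 1},{"rot": [0,0,0],"offset": [0,2.4,-1.24],"gripper": 1},{"rot": [0,0,0],"offset": [0,2.92,-1.4],"gripper": 1},{"rot": [0,0,0],"offset": [0,3.45,-1.54],"gripper": 1},{"rot": [0,0,0],"offset": [0,4.0,-1.65],"gripper": 1}]'

```text
time_s: 9.85
position: [0.4665, 0.1021, 0.1993]
tcp_rot: [[0.997, -0.077, -0.002], [-0.077, -0.997, 0.001], [-0.002, -0.001, -1.0]]
force: [1.0, 2.6, -4.0]
opening: 0.522
```

arm_command --targets '[{"rot": [0,0,0],"offset": [0,0,0],"gripper": 1},{"rot": [0,0,0],"offset": [0.0,0,0],"gripper": 1}]'

```text
time_s: 10.05
position: [0.4665, 0.1021, 0.1992]
tcp_rot: [[0.997, -0.077, -0.002], [-0.077, -0.997, 0.0], [-0.002, -0.0, -1.0]]
force: [0.6, 0.9, -3.3]
opening: 0.522
```

Run:
```python
from h import *
np.set_printoptions(precision=4,suppress=True)
b=cap('wrist','w8.png');a=cap('scene','s8.png')
p=np.array(bot.read_state()['position'])-[0,0,.051]
n=np.array([.0767,.997,0]);Z=np.array([0,0,1.])
o=np.array([.463,.0255,0]);print('pinch u,h',(p-o)@n,p[2])
for L in(.145,.15):
  for t in(60,65,70,75):
    d=np.cos(np.radians(t))*n+np.sin(np.radians(t))*Z
    r=np.cos(np.radians(t))*Z-np.sin(np.radians(t))*n
    print(L,t,'stub',pr(b,p+(.19-L)*d),'far rim',pr(b,p+(.18-L)*d-.0235*r)[0,1],'ring',pr(a,p+(.129-L)*d),'h bottom',(p-L*d-.03*r)[2],'top u',(p-L*d+.03*r-o)@n)
x=cv2.resize(a['frame'][150:290,225:345,::-1],(480,560),interpolation=cv2.INTER_CUBIC)
cv2.imwrite('pics/b8.png',np.hstack([x,cv2.copyMakeBorder(cv2.resize(b['frame'][:,140:420,::-1],(320,480)),0,80,0,0,0)]))
```

```text
pinch u,h 0.07681041686797505 0.1482085771647158
0.145 60 stub [[277.5221 261.3063]] far rim 208.28870773674367 ring [[276.5365 198.7735]] h bottom 0.007634893615972204 top u -0.021659698490366034
0.145 65 stub [[277.4896 271.7087]] far rim 214.34156362276872 ring [[276.2686 198.6989]] h bottom 0.004115400192180586 top u -0.011648900324740034
0.145 70 stub [[277.4648 282.1491]] far rim 221.14839875281996 ring [[275.9889 198.5565]] h bottom 0.0016925428509890327 top u -0.0009648733420814231
0.145 75 stub [[277.4484 292.4501]] far rim 228.65744743801136 ring [[275.6994 198.3477]] h bottom 0.00038476099972528655 top u 0.01031107056107996
0.15 60 stub [[277.6247 262.2109]] far rim 211.0015828048902 ring [[277.1488 201.602 ]] h bottom 0.0033047665970500177 top u -0.024159428215366027
0.15 65 stub [[277.5975 271.0788]] far rim 215.91450309150758 ring [[276.7962 201.4974]] h bottom -0.0004161387430026524 top u -0.013761763187142154
0.15 70 stub [[277.5767 279.9706]] far rim 221.48897533345274 ring [[276.4286 201.3042]] h bottom -0.0030059202529405128 top u -0.002674789179721291
0.15 75 stub [[277.5625 288.7478]] far rim 227.68954855944264 ring [[276.0487 201.0245]] h bottom -0.00444486813172007 top u 0.009017115240202196
```

View pics/b8.png

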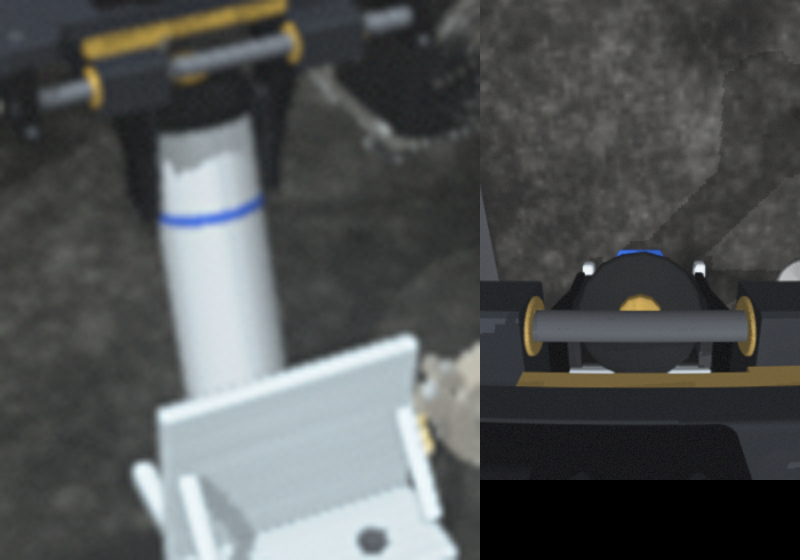

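The far cap rim sits at v≈221, which fits 70° with the foot down and against the backstop. Now the last part.

arm_command --targets '[{"rot": [0,0,0],"offset": [0,0.48,-0.08],"gripper": 1},{"rot": [0,0,0],"offset": [0.0,1.06,-0.14],"gripper": 1},{"rot": [0,0,0],"offset": [0,1.65,-0.16],"gripper": 1},{"rot": [0,0,0],"offset": [0,2.26,-0.16],"gripper": 1},{"rot": [0,0,0],"offset": [0,2.87,-0.12],"gripper": 1},{"rot": [0,0,0],"offset": [0,3.5,-0.06],"gripper": 1},{"rot": [0,0,0],"offset": [0,4.1,0.02],"gripper": 1},{"rot": [0,0,0],"offset": [0,4.1,0.02],"gripper": 1}]'

```text
time_s: 10.95
position: [0.4637, 0.0606, 0.1995]
tcp_rot: [[0.997, -0.077, -0.001], [-0.077, -0.997, 0.0], [-0.001, -0.0, -1.0]]
force: [-2.1, 1.5, 4.0]
opening: 0.524
```

arm_command --targets '[{"rot": [0,0,0],"offset": [0,0.2,0.04],"gripper": 1},{"rot": [0,0,0],"offset": [0.0,0.4,0.08],"gripper": 1},{"rot": [0,0,0],"offset": [0.0,0.6,0.12],"gripper": 1},{"rot": [0,0,0],"offset": [0.0,0.6,0.14],"gripper": 1},{"rot": [0,0,0],"offset": [0.0,0.6,0.14],"gripper": 1}]'

```text
time_s: 11.45
position: [0.4634, 0.0555, 0.1987]
tcp_rot: [[0.997, -0.077, -0.0], [-0.077, -0.997, 0.001], [-0.0, -0.001, -1.0]]
force: [-2.3, 2.2, 10.4]
opening: 0.523
```

Run:
```python
from h import *
np.set_printoptions(precision=4,suppress=True)
b=cap('wrist','w9.png');a=cap('scene','s9.png')
s=bot.read_state();print(s['time_s'],s['force'],s['moment'],s['opening'])
p=np.array(s['position'])-[0,0,.051]
n=np.array([.0767,.997,0]);Z=np.array([0,0,1.])
o=np.array([.463,.0255,0]);print('pinch u,h',(p-o)@n,p[2])
for L in(.147,):
  for t in(80,85,90,95):
    d=np.cos(np.radians(t))*n+np.sin(np.radians(t))*Z
    r=np.cos(np.radians(t))*Z-np.sin(np.radians(t))*n
    print(L,t,'far rim',pr(b,p+(.18-L)*d-.0235*r)[0],'foot far flat',pr(b,p-(L-.012)*d-.03*r)[0],'h bottom',(p-L*d-.03*r)[2],'top u',(p-L*d+.03*r-o)@n)
x=cv2.resize(a['frame'][150:290,225:345,::-1],(480,560),interpolation=cv2.INTER_CUBIC)
cv2.imwrite('pics/b9.png',np.hstack([x,cv2.copyMakeBorder(cv2.resize(b['frame'][:,140:420,::-1],(320,480)),0,80,0,0,0)]))
```

```text
11.55 [-1.2468  3.6537  9.4351] [ 0.8321  0.4624 -0.1716] 0.5219134430572122
pinch u,h 0.029953031502502 0.14765733983277615
0.147 80 far rim [277.7028 236.3194] foot far flat [278.877  195.8846] h bottom -0.0023188451900263375 top u -0.025111529531557993
0.147 85 far rim [277.6682 244.4244] foot far flat [278.8783 183.8651] h bottom -0.0013979530691401862 top u -0.012740087572011565
0.147 90 far rim [277.6375 252.9516] foot far flat [278.8765 171.8132] h bottom 0.0006573398327761585 top u -4.372519749800534e-05
0.147 95 far rim [277.6112 261.7842] foot far flat [278.8714 159.704 ] h bottom 0.0038313914957193045 top u 0.012880930608039493
```

View pics/b9.png

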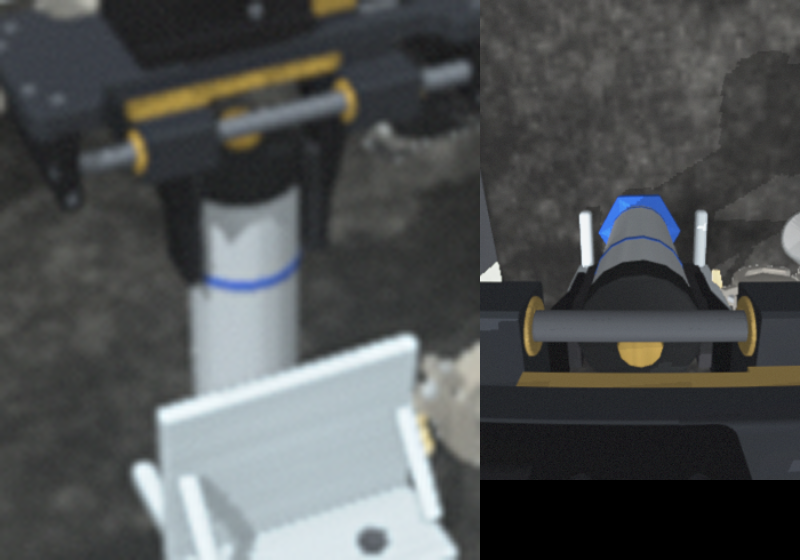

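The wrist view shows the foot's outer flat at v≈172, matching 90°. The foot is between the lips and pressed on the bench with 10 N. I'll relax, release and lift straight up.

arm_command --targets '[{"rot": [0,0,0],"offset": [0,0,-0.08],"gripper": 1},{"rot": [0,0,0],"offset": [0,-0.03,-0.1],"gripper": 1},{"rot": [0,0,0],"offset": [0,-0.03,-0.1],"gripper": 0.4},{"rot": [0,0,0],"offset": [0,-0.03,-0.1],"gripper": 0.3},{"rot": [0,0,0],"offset": [0,-0.03,-0.1],"gripper": 0.15},{"rot": [0,0,0],"offset": [0,-0.03,-0.1],"gripper": 0},{"rot": [0,0,0],"offset": [0,-0.03,-0.1],"gripper": 0},{"rot": [0,0,0],"offset": [0,-0.03,-0.1],"gripper": 0}]'

```text
time_s: 12.35
position: [0.4632, 0.056, 0.1986]
tcp_rot: [[0.997, -0.077, -0.001], [-0.077, -0.997, 0.001], [-0.001, -0.001, -1.0]]
force: [-0.3, 0.4, -0.2]
opening: 0.949
```

arm_command --targets '[{"rot": [0,0,0],"offset": [0,0,-1.5],"gripper": 0},{"rot": [0,0,0],"offset": [0,0,-4],"gripper": 0},{"rot": [0,0,0],"offset": [0,0,-7],"gripper": 0},{"rot": [0,0,0],"offset": [0,0,-10],"gripper": 0},{"rot": [0,0,0],"offset": [0,0,-12],"gripper": 0},{"rot": [0,0,0],"offset": [0,0,-12],"gripper": 0}]'

```text
time_s: 12.95
position: [0.4648, 0.0558, 0.3213]
tcp_rot: [[0.997, -0.076, 0.006], [-0.076, -0.997, 0.0], [0.006, -0.001, -1.0]]
force: [-0.2, -0.7, -0.0]
opening: 1.001
```

Run:
```python
from h import *
s=bot.read_state();print(s['time_s'],s['position'],s['force'],s['opening'])
a=cap('scene','s10.png');cv2.imwrite('pics/f.png',cv2.resize(a['frame'][90:300,150:430,::-1],None,fx=2.5,fy=2.5,interpolation=cv2.INTER_CUBIC))
```

```text
12.95 [0.46481814 0.05581991 0.32133897] [-0.23681457 -0.66953647 -0.01919614] 1.0007222342747903
```

View pics/f.png

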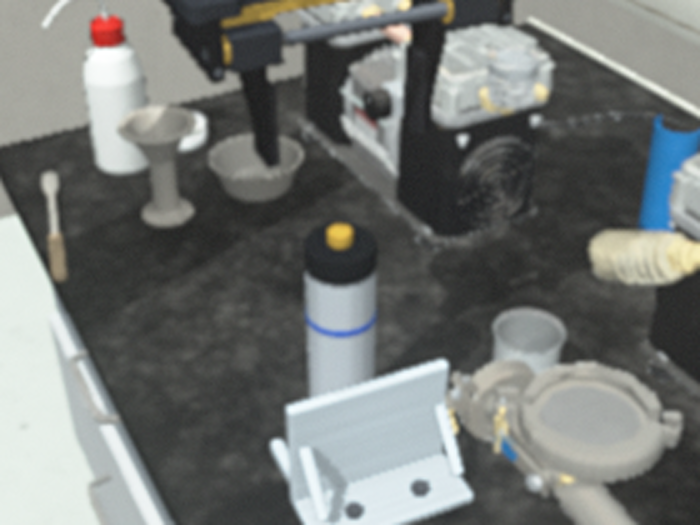

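The column stands upright in the bay with the gripper clear of it, and the spool, bowl and beaker are where they were. Handing in.

```bash
python3 -c "
from rig import ticket
print(ticket.hand_in())"
```

```text
the job is handed in; nothing more can be done
None
```

The drying column is standing upright in the bay with its foot against the backstop. I let it go, lifted the gripper clear, and handed the job in at about 13 s.

I pinched the column 150 mm from the foot and slid it in. It met the backstop where measured, and the force rose from about 5 to 14 N. I then raised it along the arc that keeps the foot on the bench and against the backstop.

- **Upright check:** the wrist view before release fitted 90°, with the foot down between the lips. The last scene view, after release, shows the column standing and the robot clear of it.
- **Bystanders:** the spool, bowl and beaker look unmoved in that same view. I did not measure their positions again.
- **Foot against the backstop:** the scene camera cannot see this contact because the backstop hides it. I inferred it from the pinch position, the wrist view and light forces (13.6 N at most in the readings).
- **What disagreed:** at about 30° the force toward the backstop briefly fell to around zero. The column had slipped 2–3 mm through the pinch. The camera fit still put the foot down and within a few millimetres of the backstop, so I corrected the arc and pressed in slightly harder from there.

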